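# Clamp the portafilter in the tamping stand

## Task

With the fingertips only, push the portafilter fully home in the tamping stand, so that its basket rests against the back stop; do not lift it. Then push the clamp lever, which leans back, over past its centre towards the portafilter, so that it snaps down onto the basket's rim and stays there. Leave the other loose things on the bench where they stand.

Things in the scene. Friction and masses are not known exactly. Their poses are not given: they have to be found in the camera images.
- stand: Tamping stand, fixed to the bench: aluminium plate 235 x 100 x 10 mm (x = -115 to +120 mm) with black guides. Origin on the bench, below the centre of the basket's seat; z up, x = direction in which the portafilter is pushed home. Rails 73 mm apart (x = -75 to +40, top 32 mm above bench) guide the basket, two posts 34 mm apart (x = -105, top 50 mm) the handle.
- back_stop (a point): Middle of the face of the stand's black back stop, which the basket touches when home: 34 mm along the stand's +x from its origin, 25 mm above the bench. The stop is 50 mm wide, its top 40 mm above the bench.
- portafilter: Loose steel portafilter, about 0.5 kg: open round basket, outer diameter 68 mm, height 48 mm, flat on the stand's plate, dark wooden handle along its own -x. Origin: centre of the basket's underside, 10 mm above the bench; x as the stand's within 2 degrees. Starts 28 to 45 mm short of home; home when its origin is over the stand's. Friction when slid: up to about 6 N.
- handle_end (a point): Centre of the blunt end of the portafilter's handle, 134 mm from the portafilter's origin along -x, 38 mm above the bench, beyond the plate and free to be pushed. The handle is 22 mm in diameter at its end, 27 mm at most.
- clamp (a joint): Clamp lever's angle, rad. 0 = open, leaning 40 degrees back to the stand's +x; grows as it is pushed towards -x. An over-centre spring pulls it open below about 0.6 (nearly upright) and snaps it shut beyond. Shut on the rim of a portafilter that is home it rests at about 1.13; with no rim under its pad it goes to 1.20. Takes up to 6 N near the knob, most at first.
- clamp_hinge (a point): Middle of the clamp's hinge, 72 mm along the stand's +x from its origin, 60 mm above the bench; the hinge line is parallel to the stand's y. Steel cheeks carry it (x = 52 to 92 mm in the stand, 46 mm over their outsides, top 72 mm above the bench).
- clamp_knob (a point): Centre of the black ball knob, diameter 28 mm, on the lever (12 mm steel rod), 90 mm from the hinge; moves with the lever. In the stand's frame: open x = 130, z = 129 mm; upright x = 72, z = 150; shut x = 34, z = 142. Nothing close behind it (the stand's +x side) is taller than 30 mm.
- espresso_cup: White espresso cup, 64 mm across, 58 mm high, standing beside the stand on its +y side. Origin under its centre. Leave it.
- shot_glass: Shot glass, 52 mm across, 60 mm high, beside the stand on its -y side near the handle. Origin under its centre. Leave it.
- dosing_ring: Aluminium dosing ring, 68 mm across, 25 mm high, beside the stand on its -y side near the clamp. Origin under its centre. Leave it.
- tamper: Coffee tamper of dark steel, base 58 mm across, 93 mm high, standing on a black rubber mat (160 x 140 x 6 mm) to the robot's right. Origin under its centre. Leave it.
- milk_jug: Steel milk jug, 84 mm across, 110 mm high, with a handle, to the robot's left. Origin under its centre. Leave it.
- takeaway_cup: Paper takeaway cup, 80 mm across, 100 mm high, to the robot's left. Origin under its centre. Leave it.
- syrup: Amber glass bottle, 72 mm across, 150 mm high, to the robot's left. Origin under its centre. Leave it.

How it is judged:
On the way, in this order (a step that is already met when the one before it is completed fails the run):
1. the portafilter is pushed home against the back stop while the clamp is still open (x of portafilter in the frame of stand above -0.005 m and value of joint clamp below 0.35 rad), for 0.2 s.
2. the clamp lever is flipped past centre and has snapped shut on the rim (value of joint clamp above 1.06 rad and x of portafilter in the frame of stand above -0.005 m), for 0.2 s.
At the end, for the whole second after the job is handed in: The portafilter stands flat on the stand's plate, at rest, within 5 mm of the back stop (origin within 7 mm of the stand's), and the clamp is snapped shut on its rim (1.06 to 1.18 rad) (all of step 2 and horizontal distance between portafilter and stand below 0.007 m and z of portafilter in the frame of stand below 0.014 m and angle between portafilter's own z axis and vertical below 0.08 rad and value of joint clamp below 1.18 rad and linear speed of portafilter below 0.02 m/s); the robot touches nothing.
It fails at once if the portafilter is lifted (more than 12 mm) or tipped (more than 0.3 rad) (z of portafilter in the frame of stand above 0.022 m or angle between portafilter's own z axis and vertical above 0.3 rad).
It fails at once if another thing on the bench is moved more than 25 mm (distance of any of espresso_cup, shot_glass, dosing_ring, tamper, milk_jug, takeaway_cup, syrup from where it was at the start of the episode above 0.025 m).
It also fails if it takes over 48 s, if anything falls off the work surface, if the arm or the gripper's body presses on something with over 40 N, if the wrist force passes 120 N, or if a joint passes its speed limit or range.

## Robot

A 6-joint arm with a two-finger parallel gripper is mounted at the origin on the work surface. World frame = base frame: x ahead of the robot, y to its left, z up, the work surface at z = 0. Lengths are in m, angles in rad, forces in N, time in s.
With the tool pointing down it reaches from about 0.375 to 0.9 m from the base axis. Payload 3.1 kg.
Tool frame: the origin (TCP) lies between the finger pads; the fingertips stand ahead of it and the grasp point (between the pads) lies 6 mm ahead of it (r.tcp_to_tips is the z of the fingertips in the tool frame, in m); z points along the fingers, y is the line along which they close (so a half turn about z gives the same grasp; the last joint's range is limited). The gripper opens to 87 mm and grips with 3 to 60 N. Pads are 19 mm wide; open, the fingers measure 117 mm over their backs; the gripper's body (75 mm by 190 mm) begins 51 mm behind the grasp point.
Start: joints at [-1.302, 0.527, 1.433, -0, 1.181, -0.178], TCP at [0.27, -0.564, 0.221] pointing down, gripper open.
Joint ranges: [-3.08, 3.08], [-0.75, 2.2], [0.22, 2.44], [-1.43, 4.57], [0, 2.65], [-2.85, 2.85]. Speed limits (rad/s): [2.79, 2.79, 3.14, 3.14, 3.14, 3.14].

## Interface

Orientations are given as a rotation vector (axis times angle).
In Python, from station import readout, eyes, r gives the robot as it stands.
- The arm moves only by the shell command python3 -m jog 'ROWS' [FORCE]. ROWS is JSON, a list of rows, each a list of 7 numbers: the opening, from -1 (shut) to 1 (fully open), so that 0 is half open, then the shift along the world's x, y, z in mm, then the turn, a rotation vector about the world's x, y, z in rad. A call has 1 to 12 rows; each row shifts and turns the commanded pose from where the row before left it; what a row does not reach is not made up. A row lasts 1/12 s, in which the tool goes at most 41.7 mm and 7.16 degrees, less where a joint would pass 70% of its speed; a pose out of reach is approached as far as the arm can. A call with a gripper value outside its range is refused whole. The fingers move at their own pace and stop on an object; FORCE is the grip in N (left out, the last holds). Time passes only in rows, so rows that do not move let the fingers close. It gives the time, the measured TCP pose, the force, the opening and the grip force at its end, in the units of the state.
- readout.get_state(): the state, without advancing time (a new reading comes with each control period).
- eyes.get_image(name): name is "scene" or "top" or "wrist"; returns a dict with "image" (400x640x3 uint8, blue, green, red), "intrinsics" (3x3 intrinsics, pixels), "eye" and "orientation" of the camera in the world. Camera axes: x right, y down, z forward; pixel columns grow to the right and rows downward; lengths in m; the calibration is good to about 2 mm. A picture is of the moment at which its call begins. There is no depth.
- r.hand_in(): hands the job in; it is judged then, once.
The state is a dict: "t": time; "joint_pos": joint angles; "qvel": joint speeds; "tau": joint torques, N m; "position": TCP position; "ee_rot": TCP orientation; "wrist_force": force on the tool from outside, world axes, zero at the start; "ft_torque": the same for the moment, N m; "grip_width": finger opening in m; "finger_force": force on a finger pad.
Only numpy, scipy, OpenCV 4.12 (cv2) and the standard library are available. Lean on these libraries where they do the work, as an engineer would, in place of code of your own. Each camera call takes 0.05 s, during which the arm holds its last target. There are 200 camera calls.

## Working session

There is one attempt and no reset: what is moved stays moved. The work goes in short steps, Python scripts to look and compute and a shell command to move; the robot and the scene stay as the last step left them, time stands still between calls to the robot, and variables do not carry over. Pictures are saved under pics/ and viewed, at most 10 in all, crops included, and the job is handed in when it is done.

```bash
mkdir -p pics; python3 - <<'E'
from station import readout, eyes, r
import cv2, numpy as np
for n in ("top","scene"):
    d=eyes.get_image(n); cv2.imwrite(f"pics/{n}0.png",d["image"]); print(n,d["intrinsics"],d["eye"],d["orientation"])
s=readout.get_state(); print(s["t"],s["position"],s["ee_rot"],s["grip_width"],r.tcp_to_tips)
E
```

```text
top [[393.84424345   0.         317.85154604]
 [  0.         393.84424345 206.43366312]
 [  0.           0.           1.        ]] [0.42842717 0.00357933 1.4694825 ] [-2.1929894   2.15995195 -0.10005671]
scene [[371.39034212   0.         322.820652  ]
 [  0.         371.39034212 196.18400055]
 [  0.           0.           1.        ]] [ 1.33483079 -0.23465453  0.85734361] [-1.92856359 -1.45041503  0.62868096]
0.1 [ 0.26988371 -0.56299702  0.21966343] [-3.06162592e+00 -6.95621399e-01  1.86481432e-04] 0.08705620069963013 0.025
```

View pics/top0.png

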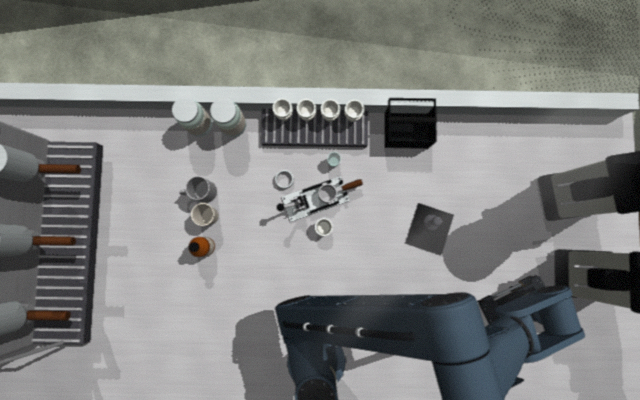

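View pics/scene0.png

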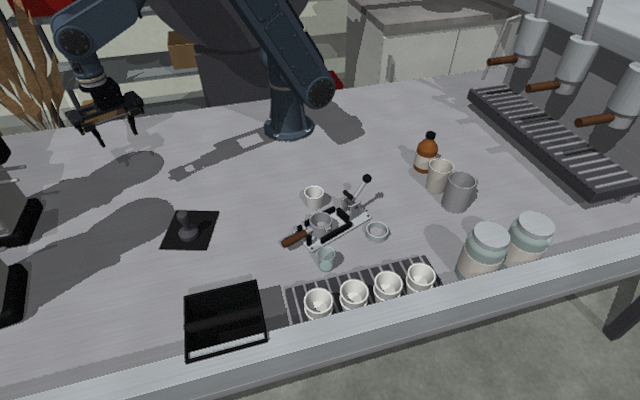

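The top view has world x up and y left. The stand is near (315,198), the handle end near (361,182) and the knob near (280,207). I'll zoom in on both.

```bash
python3 - <<'E'
import cv2, numpy as np
a=cv2.resize(cv2.imread("pics/top0.png")[145:245,255:375],None,fx=6,fy=6,interpolation=cv2.INTER_CUBIC)
b=cv2.resize(cv2.imread("pics/scene0.png")[165:275,275:395],None,fx=5,fy=5,interpolation=cv2.INTER_CUBIC)
cv2.imwrite("pics/topc.png",a); cv2.imwrite("pics/scenec.png",b)
E
```

```text
(no output)
```

View pics/topc.png

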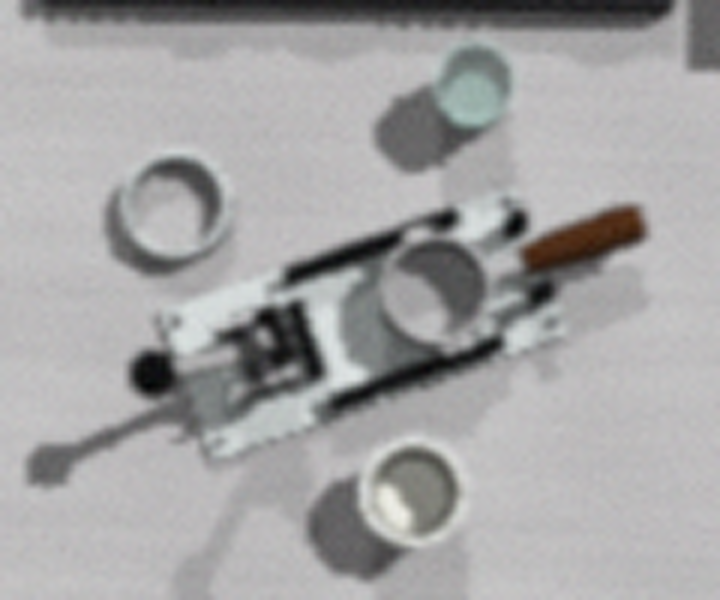

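View pics/scenec.png

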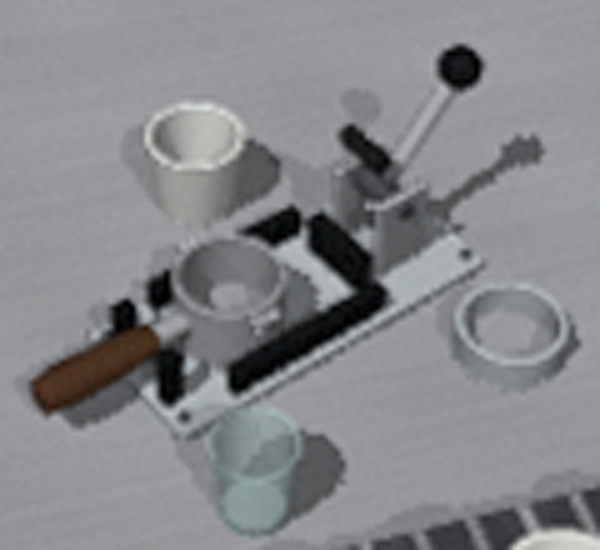

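The crop shows the knob at (153,373), post tops at (514,220) and (541,293), the basket rim centre at about (435,292), and the handle end at about (643,224). I'll fit the stand pose from the plate corners, posts and knob.

```bash
cat > h.py <<'E'
import numpy as np
from scipy.spatial.transform import Rotation as R
K=np.array([[393.844,0,317.852],[0,393.844,206.434],[0,0,1]]);eye=np.array([0.42842717,0.00357933,1.4694825]);Rm=R.from_rotvec([-2.1929894,2.15995195,-0.10005671]).as_matrix()
def px(u,v,z,K=K,eye=eye,Rm=Rm):
    d=Rm@np.linalg.solve(K,[u,v,1.]); return eye+d*(z-eye[2])/d[2]
def crop(u,v,z): return px(u/6+255-.42,v/6+145-.42,z)
E
python3 - <<'E'
from h import *
from scipy.optimize import least_squares
P=[((153,373),.129,(.130,0)),((514,220),.05,(-.105,-.021)),((541,293),.05,(-.105,.021)),((162,316),.01,(.12,-.05)),((212,460),.01,(.12,.05)),((517,197),.01,(-.115,-.05)),((565,337),.01,(-.115,.05))]
W=np.array([crop(*p,z)[:2] for p,z,_ in P]);S=np.array([s for *_,s in P])
f=lambda q:(S@np.array([[np.cos(q[2]),np.sin(q[2])],[-np.sin(q[2]),np.cos(q[2])]])+q[:2]-W).ravel()
s=least_squares(f,[.5,0,1.9],loss='soft_l1',f_scale=.002);q=s.x;print(q,f(q).reshape(-1,2).round(4))
ex=np.array([np.cos(q[2]),np.sin(q[2])]);ey=np.array([-ex[1],ex[0]])
for n,p,z in[("rim",(435,292),.058),("hend",(644,224),.038),("glass",(470,92),.06),("ring",(173,208),.025),("cup",(410,492),.058)]:
    w=crop(*p,z)[:2];print(n,w.round(4),"stand",((w-q[:2])@ex).round(4),((w-q[:2])@ey).round(4))
for x in(-.25,-.134,0,.13,.2):print(x,q[:2]+x*ex)
E
```

```text
[0.58961868 0.0094136  1.92279497] [[-0.0012  0.0009]
 [-0.0039 -0.0032]
 [ 0.001  -0.0009]
 [ 0.0031  0.0022]
 [-0.0017  0.0007]
 [ 0.006   0.0014]
 [-0.0004 -0.0024]]
rim [ 0.6037 -0.0311] stand -0.0429 0.0008
hend [ 0.6501 -0.1589] stand -0.1789 0.0013
glass [ 0.7257 -0.0507] stand -0.1033 -0.107
ring [0.6575 0.1305] stand 0.0903 -0.1055
cup [ 0.4832 -0.0178] stand 0.0112 0.1092
-0.25 [ 0.67581233 -0.22525777]
-0.134 [ 0.63581847 -0.11637026]
0 [0.58961868 0.0094136 ]
0.13 [0.54479798 0.13144272]
0.2 [0.52066376 0.1971507 ]
```

Stand origin is at (0.590, 0.009) with its +x heading at 110.2°, so x̂ = (-0.345, 0.939). The portafilter is about 43 mm short. The tool's y axis is already within 5° of that line, so I'll push with the back of the closed fingers. First I move behind the handle end.

```bash
python3 -m jog '[[-1,26,24,0,0,0,-0.03],[-1,26,24,0,0,0,-0.03],[-1,26,24,0,0,0,-0.034],[-1,26,24,0,0,0,0],[-1,26,24,0,0,0,0],[-1,26,24,0,0,0,0],[-1,26,24,0,0,0,0],[-1,26,24,0,0,0,0],[-1,26,24,0,0,0,0],[-1,26,24,0,0,0,0],[-1,26,24,0,0,0,0],[-1,26,24,0,0,0,0]]' 10; python3 -m jog '[[-1,26,24,0,0,0,0],[-1,26,24,0,0,0,0],[-1,26,24,0,0,0,0],[-1,4,5,-20,0,0,0],[-1,0,0,-35,0,0,0],[-1,0,0,-35,0,0,0],[-1,0,0,-35,0,0,0],[-1,0,0,-30,0,0,0],[-1,0,0,-15,0,0,0],[-1,0,0,0,0,0,0],[-1,0,0,0,0,0,0]]'
python3 - <<'E'
from station import readout,eyes
import cv2,numpy as np
from scipy.spatial.transform import Rotation as R
s=readout.get_state();p=s["position"];q=np.array([.5896,.0094]);a=1.9228;c,t=np.cos(a),np.sin(a)
d=np.array(p[:2])-q;print(s["t"],p,"stand",d@[c,t],d@[-t,c],R.from_rotvec(s["ee_rot"]).as_matrix()[:,1],s["wrist_force"])
i=eyes.get_image("scene")["image"];cv2.imwrite("pics/s1.png",cv2.resize(i[130:280,240:400],None,fx=4,fy=4,interpolation=cv2.INTER_CUBIC))
E
```

```text
t: 1.1
position: [0.5829, -0.274, 0.22]
ee_rot: [-3.092, -0.551, 0.001]
wrist_force: [1.0, -1.1, 0.2]
grip_width: 0.0149
finger_force: 0.0
t: 2.02
position: [0.6632, -0.1982, 0.0492]
ee_rot: [-3.091, -0.551, 0.004]
wrist_force: [0.4, -0.1, 0.5]
grip_width: 0.0004
finger_force: 0.0
2.0167 [ 0.66324093 -0.19820895  0.04915787] stand -0.2202690262282048 0.002453724112269906 [ 0.34550837 -0.93841311 -0.00219185] [ 0.4259152  -0.06505957  0.49888955]
```

View pics/s1.png

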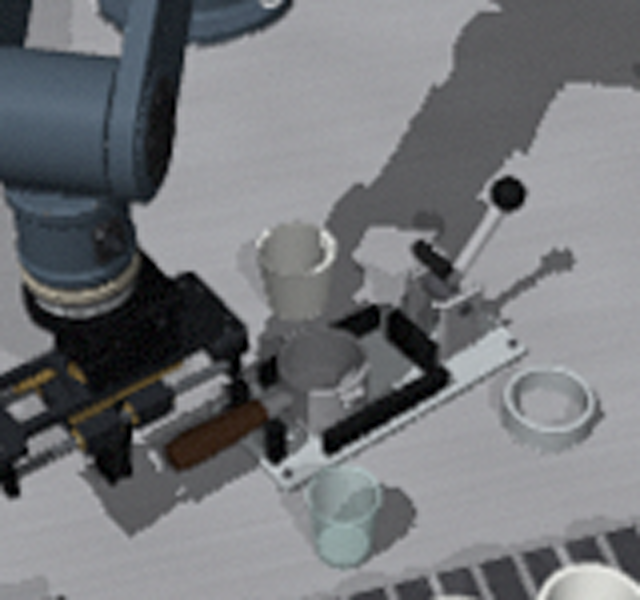

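The fingers are behind the handle end and in line with it: fingers at (115,460), handle end at (180,455) in the crop. Now I push along x̂.

```bash
python3 -m jog '[[-1,-2,5.6,0,0,0,0],[-1,-2,5.6,0,0,0,0],[-1,-2,5.6,0,0,0,0],[-1,-2,5.6,0,0,0,0],[-1,-2,5.6,0,0,0,0],[-1,-2,5.6,0,0,0,0],[-1,-2,5.6,0,0,0,0],[-1,-2,5.6,0,0,0,0],[-1,-2,5.6,0,0,0,0],[-1,-1.4,3.8,0,0,0,0],[-1,-1,2.8,0,0,0,0]]'; python3 -m jog '[[-1,-0.7,1.9,0,0,0,0],[-1,-0.7,1.9,0,0,0,0],[-1,0,0,0,0,0,0]]'
python3 - <<'E'
from station import readout,eyes
import cv2,numpy as np
s=readout.get_state();d=np.array(s["position"][:2])-[.5896,.0094];a=1.9228;c,t=np.cos(a),np.sin(a)
print("stand",d@[c,t],d@[-t,c],"F",np.array(s["wrist_force"][:2])@[c,t])
i=eyes.get_image("scene")["image"];cv2.imwrite("pics/s2.png",cv2.resize(i[150:260,260:380],None,fx=5,fy=5,interpolation=cv2.INTER_CUBIC))
E
```

```text
t: 2.98
position: [0.6434, -0.1409, 0.0505]
ee_rot: [-3.092, -0.552, 0.001]
wrist_force: [1.1, -0.1, -0.5]
grip_width: 0.0004
finger_force: 0.0
t: 3.23
position: [0.6421, -0.1375, 0.0505]
ee_rot: [-3.093, -0.551, 0.0]
wrist_force: [0.0, -0.8, -0.2]
grip_width: 0.0004
finger_force: 0.0
stand -0.15602447137047426 0.0013404103373365617 F -0.7501134942830152
```

View pics/s2.png

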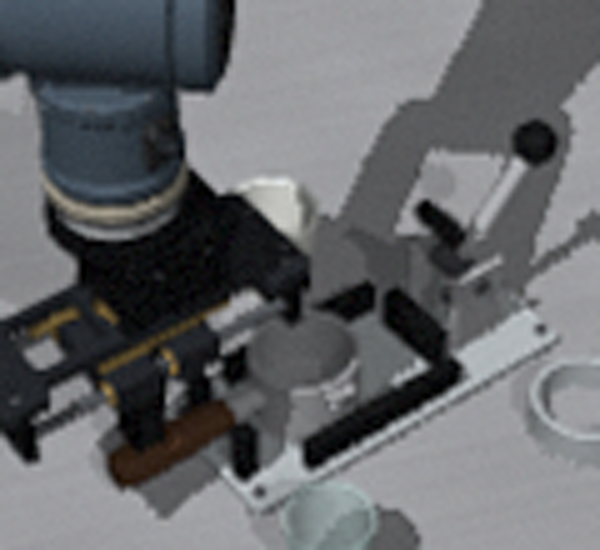

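The fingers passed beside the handle, on its +y side, and the portafilter hasn't moved. I'll cross-check my estimate by projecting it into the scene camera.

```bash
python3 - <<'E'
from h import *
from station import readout,eyes
import cv2
s=readout.get_state();p=np.array(s["position"]);T=R.from_rotvec(s["ee_rot"]).as_matrix()
tip=p+T[:,2]*.025
a=1.9228;ex=np.array([np.cos(a),np.sin(a),0]);ey=np.array([-ex[1],ex[0],0]);o=np.array([.5896,.0094,0])
pts={"tcp":p,"tip":tip,"hend":o-.178*ex+[0,0,.038],"knob":o+.13*ex+[0,0,.129],"bs":o+.034*ex+[0,0,.04],"rim":o-.043*ex+[0,0,.058],"cnA":o+.12*ex-.05*ey+[0,0,.01]}
for cam in("scene","top"):
    d=eyes.get_image(cam);Rc=R.from_rotvec(d["orientation"]).as_matrix();im=cv2.resize(d["image"],None,fx=6,fy=6,interpolation=cv2.INTER_CUBIC)
    for i,(n,x) in enumerate(pts.items()):
        u=d["intrinsics"]@(Rc.T@(x-d["eye"]));u=u[:2]/u[2];print(cam,n,u.round(1))
        cv2.drawMarker(im,tuple(int(k) for k in (u+.42)*6),(0,255,255) if i<2 else (0,0,255),0,14,2)
    y0,x0=(165,280) if cam=="scene" else (150,260)
    cv2.imwrite(f"pics/p_{cam}.png",im[y0*6:(y0+95)*6,x0*6:(x0+120)*6])
a=cv2.imread("pics/p_scene.png");b=cv2.imread("pics/p_top.png")
cv2.imwrite("pics/both.png",cv2.resize(np.vstack([a[:,:],b[:,:]]),(440,600) if 0 else (380,600),interpolation=cv2.INTER_AREA))
E
```

```text
scene tcp [287.8 237.1]
scene tip [288.3 242.8]
scene hend [281.8 243.7]
scene knob [366.3 177.7]
scene bs [340.5 211.7]
scene rim [320.2 218.4]
scene cnA [371.3 216. ]
top tcp [356.5 183.4]
top tip [355.8 184.4]
top hend [361.6 181.7]
top knob [279.8 207.1]
top bs [307.  200.6]
top rim [327. 193.]
top cnA [281.  196.4]
```

View pics/p_scene.png

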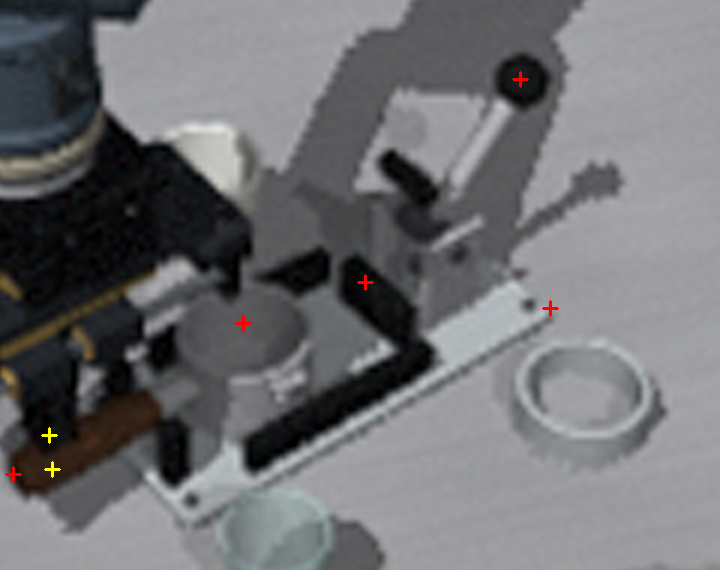

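The stand overlay agrees within about 2 mm (knob, rim and stop are all on target). The tip marker at (52,469), however, falls on the handle, which hides the finger. I'll look with the wrist and top cameras together.

```bash
python3 - <<'E'
from h import *
from station import readout,eyes
import cv2
w=eyes.get_image("wrist");s=readout.get_state()
p=np.array(s["position"]);T=R.from_rotvec(s["ee_rot"]).as_matrix()
a=1.9228;ex=np.array([np.cos(a),np.sin(a),0]);o=np.array([.5896,.0094,0])
im=w["image"].copy();Rc=R.from_rotvec(w["orientation"]).as_matrix()
print(w["eye"],p,T.T@(w["eye"]-p))
for i,x in enumerate([p+T[:,2]*.025,o-.178*ex+[0,0,.038]]):
    u=w["intrinsics"]@(Rc.T@(x-w["eye"]));u=u/u[2];print(u);cv2.drawMarker(im,(int(u[0]),int(u[1])),[(0,255,255),(0,0,255)][i],0,16,2)
b=cv2.imread("pics/p_top.png")[60:360,200:720]
out=np.zeros((600,800,3),np.uint8);out[:300,:520]=b;out[300:,:480]=cv2.resize(im,(480,300))
cv2.imwrite("pics/w1.png",out)
E
```

```text
[ 0.71982107 -0.10890432  0.21430042] [ 0.64242614 -0.13809654  0.05056601] [ 0.08275067 -0.00063918 -0.16371633]
[320.82919209 242.40964905   1.        ]
[354.54464011 248.52173812   1.        ]
```

View pics/w1.png

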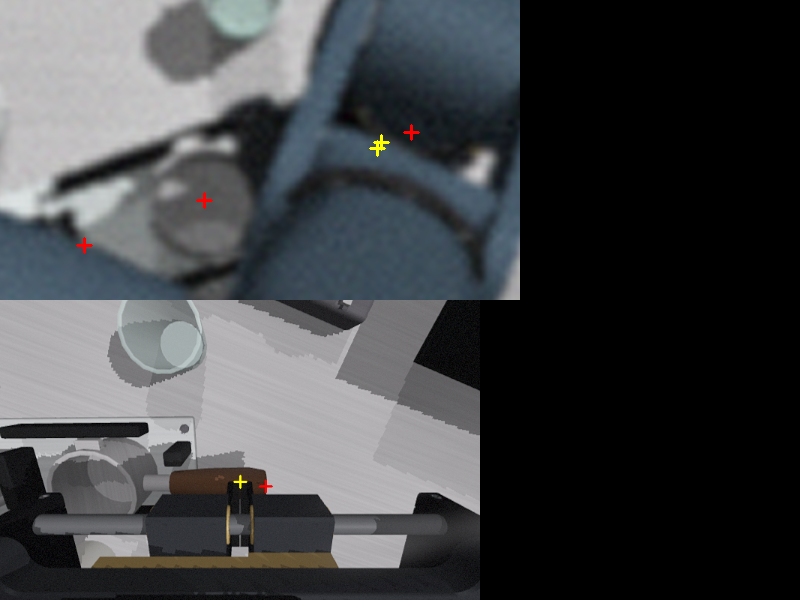

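The wrist view shows the finger end lying on the handle at about (240,484), as if the tip were above it or sunk into it. I'll check numerically where the visible tip falls along the tool axis, using the earlier free view s1, where its lower end is at about (115,480).

```bash
python3 - <<'E'
from h import *
from station import readout,eyes,r
import cv2
print(r.tcp_to_tips)
s=readout.get_state();T=R.from_rotvec(s["ee_rot"]).as_matrix();d=eyes.get_image("scene");w=eyes.get_image("wrist")
def pr(c,x):
    u=c["intrinsics"]@(R.from_rotvec(c["orientation"]).as_matrix().T@(x-np.array(c["eye"])));return (u[:2]/u[2]).round(1)
p1=np.array([.66324,-.19821,.04916]);p=np.array(s["position"])
for z in(-.045,-.02,0,.006,.025):
    print(z,"s1crop",((pr(d,p1+T[:,2]*z)-[240,130])*4).round(0),"wrist",pr(w,p+T[:,2]*z))
g=cv2.imread("pics/s1.png",0)
print(g[400:540:6,90:150:6])
g=cv2.cvtColor(w["image"],cv2.COLOR_BGR2GRAY);print(g[222:290:4,300:344:3])
E
```

```text
0.025
-0.045 s1crop [106. 428.] wrist [321.2 304.7]
-0.02 s1crop [109. 452.] wrist [321.  276.5]
0 s1crop [112. 470.] wrist [320.9 259.3]
0.006 s1crop [113. 476.] wrist [320.9 254.9]
0.025 s1crop [116. 493.] wrist [320.8 242.4]
[[ 23  23  45  62  55  24  36  35  39  39]
 [ 35  64  68  58  16  13  91  59  37  35]
 [ 72  65  46  35  35  45  91  71  26  20]
 [ 38  37  39  36  39  45  54  74  47  15]
 [ 39  38  37  38  28  27  23  30  21  38]
 [ 37  40  35  24  23  29  12  63 115 149]
 [ 32  27  20  19  27  23   6  98 180 125]
 [ 16  21  24  20  21  15   5  92 146 128]
 [ 12  21  16  17  22  13  14  64  88  88]
 [ 47  18  10   8  13  20  10  66  95  83]
 [127  23   8  11  16  16   7  72  96  91]
 [ 59  30   1  13  14  14  11  56  98  92]
 [ 81  65  11   0  16  10   4  51  95  91]
 [ 89  82  71  20   6  47  65  83  94  92]
 [114  89  95  65  45  91  97  93  93  92]
 [163  97  92  95  95  92  93  92  93  93]
 [160 134  90  91  91  91  92  92  92  92]
 [159 167 113  87  93  92  91  92  92  95]
 [158 160 152  91  90  92  91  90  90  91]
 [161 160 157 114  86  89  88  90  90  89]
 [155 155 15
[... 532 characters left out ...]
4  52]
 [ 54  37  14   0  32  23  24  26  24  26  16  18  37  51  53]
 [ 50  14  17  23  25  27  23  23  29  23  12   6  23  51  49]
 [ 39  16  18  12  20  17  19  18  20  13  13  16  11  50  46]
 [ 37  23  23  13  20  24  19  25  24  28  12  15  20  41  37]
 [ 29  32  17  11  24  23  20  24  23  25   0   7  24  25  37]
 [ 27  34  12  31  24  24  15  24  29  20  18  21  26  16  27]
 [ 29  32  19  27  23  22   7  17  28  18  25  14  22  27  32]
 [ 21  80  54  24  28  19  21  19  17  26  21  23  79  29  30]
 [ 30 117 101  17  15  16   7  28  21  20  27  61 101  34  23]
 [ 20 134  81  24  18  17  26  24  22  27  27  58 108  21  31]
 [ 19 150  65  51  52  54  49  48  49  53  50  41 109  28  27]]
```

Both views put the physical fingertip at about TCP z ≈ 0, not 25 mm ahead of it. The fingers therefore just skimmed the top of the handle at z ≈ 0.05. I'll lift, back off and go to TCP z ≈ 0.029, which clears the bench under either reading.

```bash
python3 -m jog '[[-1,0,0,8,0,0,0],[-1,4,-10,0,0,0,0],[-1,5,-14,0,0,0,0],[-1,6,-16,0,0,0,0],[-1,6,-16,0,0,0,0],[-1,1,-1,-8,0,0,0],[-1,0,0,-8,0,0,0],[-1,0,0,-8,0,0,0],[-1,0,0,-4,0,0,0],[-1,0,0,-2,0,0,0],[-1,0,0,0,0,0,0]]'
python3 - <<'E'
from h import *
from station import readout,eyes
import cv2
s=readout.get_state();p=np.array(s["position"]);T=R.from_rotvec(s["ee_rot"]).as_matrix();d=p[:2]-[.5896,.0094];a=1.9228;c,t=np.cos(a),np.sin(a)
print("stand",d@[c,t],d@[-t,c],p[2],"F",s["wrist_force"])
D=eyes.get_image("scene");w=eyes.get_image("wrist")
def pr(c,x):
    u=c["intrinsics"]@(R.from_rotvec(c["orientation"]).as_matrix().T@(x-np.array(c["eye"])));return u[:2]/u[2]
A=cv2.resize(D["image"][205:275,240:340],None,fx=6,fy=6,interpolation=cv2.INTER_CUBIC)
for z,k in((0,(0,255,255)),(.025,(0,255,0))):
    cv2.drawMarker(A,tuple(int(v) for v in (pr(D,p+T[:,2]*z)-[240,205]+.42)*6),k,0,12,1); cv2.drawMarker(w["image"],tuple(int(v) for v in pr(w,p+T[:,2]*z)),k,0,12,1)
out=np.zeros((600,800,3),np.uint8);out[:330,:600]=A[:330];out[330:,:]=cv2.resize(w["image"][130:310,120:600],(720,270)) if 0 else cv2.copyMakeBorder(cv2.resize(w["image"][130:310,120:600],(720,270)),0,0,0,80,0)
cv2.imwrite("pics/w2.png",out)
E
```

```text
t: 4.45
position: [0.6634, -0.1936, 0.0273]
ee_rot: [-3.091, -0.552, 0.003]
wrist_force: [-0.7, 0.1, -0.6]
grip_width: 0.0003
finger_force: 0.0
stand -0.21599216304656224 0.0007651662361097405 0.027291082555757063 F [-0.67630141  0.11173108 -0.62638113]
```

View pics/w2.png

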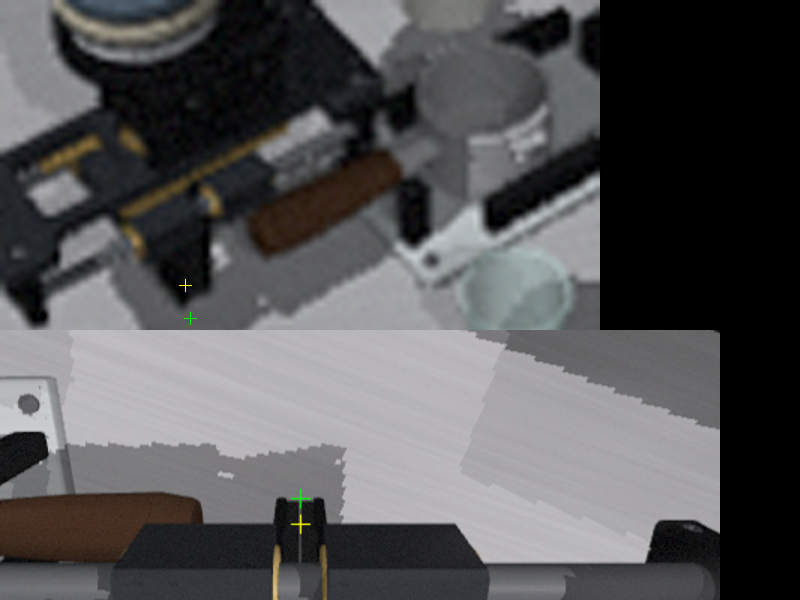

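The view confirms the tips end near TCP +6…10 mm, clear of the bench and in line with the handle. The body's end brackets hang low, so I'll check their height against the posts and basket before pushing.

```bash
python3 - <<'E'
from h import *
from station import eyes
D=eyes.get_image("scene");Rc=R.from_rotvec(D["orientation"]).as_matrix();K=D["intrinsics"];e=np.array(D["eye"])
a=1.9228;ex=np.array([np.cos(a),np.sin(a),0]);ey=np.array([-ex[1],ex[0],0]);o=np.array([.5896,.0094,0])
for n,u,v,pl in(("Lbr",35,322,-.311),("Lbr",35,322,-.300),("Rbr",372,165,-.121),("tip",190,302,-.216)):
    d=Rc@np.linalg.solve(K,[u/6+240-.42,v/6+205-.42,1]);k=(pl-(e-o)@ex)/(d@ex);x=e+k*d;print(n,pl,"y",(x-o)@ey,"z",x[2])
E
```

```text
Lbr -0.311 y -0.06509765985843781 z 0.14230988179527615
Lbr -0.3 y -0.03051375316262399 z 0.09737265681208795
Rbr -0.121 y -0.01761398096043485 z 0.06554993079824478
tip -0.216 y -0.001841475146127508 z 0.01755658556794304
```

The brackets are at about 65 mm or more, above the 50 mm posts, and they never reach the basket. I'll raise 8 mm for margin and push.

```bash
python3 -m jog '[[-1,0,0,8,0,0,0],[-1,-2,5.6,0,0,0,0],[-1,-2,5.6,0,0,0,0],[-1,-2,5.6,0,0,0,0],[-1,-2,5.6,0,0,0,0],[-1,-2,5.6,0,0,0,0],[-1,-2,5.6,0,0,0,0]]'; python3 -m jog '[[-1,-1.4,3.8,0,0,0,0],[-1,-1.4,3.8,0,0,0,0],[-1,-1.4,3.8,0,0,0,0],[-1,-1.4,3.8,0,0,0,0],[-1,0,0,0,0,0,0]]'
python3 - <<'E'
from station import readout
import numpy as np
s=readout.get_state();d=np.array(s["position"][:2])-[.5896,.0094];a=1.9228;c,t=np.cos(a),np.sin(a);f=np.array(s["wrist_force"])
print("stand",d@[c,t],d@[-t,c],"F",f[:2]@[c,t],f)
E
```

```text
t: 5.18
position: [0.6524, -0.161, 0.0367]
ee_rot: [3.091, 0.552, 0.001]
wrist_force: [0.8, -2.4, -0.8]
grip_width: 0.0004
finger_force: 0.9
t: 5.6
position: [0.6462, -0.1451, 0.0365]
ee_rot: [-3.092, -0.552, 0.001]
wrist_force: [0.3, -1.2, -0.4]
grip_width: 0.0001
finger_force: 0.0
stand -0.1645173593647803 0.00014194917882879438 F -1.2614716635153451 [ 0.34560174 -1.21693308 -0.39376494]
```

```bash
python3 -m jog '[[-1,-1,2.8,0,0,0,0],[-1,-1,2.8,0,0,0,0],[-1,-1,2.8,0,0,0,0]]' | grep -E "posi|wrist"; python3 -m jog '[[-1,-0.7,1.9,0,0,0,0]]'| grep -E "posi|wrist"; python3 -m jog '[[-1,-0.7,1.9,0,0,0,0]]'| grep -E "posi|wrist"
python3 - <<'E'
from h import *
from station import eyes
import cv2
i=eyes.get_image("scene")["image"];cv2.imwrite("pics/n3.png",i)
# brown handle-end in scene vs before
for f in("scene0","n3"):
    m=cv2.imread(f"pics/{f}.png").astype(int)[200:265,270:330];b=(m[...,2]>m[...,0]+30)&(m[...,2]>55);y,x=np.where(b);print(f,b.sum(),x.min()+270,x.max()+270,y.min()+200,y.max()+200)
E
```

```text
position: [0.6437, -0.1377, 0.0365]
wrist_force: [0.1, -1.9, -0.7]
position: [0.6429, -0.1355, 0.0365]
wrist_force: [0.5, -1.5, -0.1]
position: [0.6422, -0.1337, 0.0366]
wrist_force: [0.1, -1.8, -1.1]
scene0 162 282 306 230 246
n3 75 270 306 214 234
```

The handle is moving. I'll continue in small steps until the stop shows up in the force.

```bash
for k in 1 ; do python3 -m jog '[[-1,-0.7,1.9,0,0,0,0]]'| grep -E "posi|wrist"; python3 -m jog '[[-1,-0.5,1.4,0,0,0,0]]'| grep -E "posi|wrist"; python3 -m jog '[[-1,-0.5,1.4,0,0,0,0]]'| grep -E "posi|wrist"; python3 -m jog '[[-1,0,0,0,0,0,0]]'| grep -E "posi|wrist"; done
```

```text
position: [0.6417, -0.132, 0.0366]
wrist_force: [0.2, -1.8, -1.0]
position: [0.641, -0.1304, 0.0365]
wrist_force: [0.8, -2.0, -0.7]
position: [0.6405, -0.1291, 0.0366]
wrist_force: [0.2, -1.6, 0.1]
position: [0.6404, -0.1287, 0.0365]
wrist_force: [0.9, -1.2, 0.2]
```

```bash
python3 -m jog '[[-1,-0.5,1.4,0,0,0,0]]'| grep -E "posi|wrist"; python3 -m jog '[[-1,-0.4,1,0,0,0,0]]'| grep -E "posi|wrist"; python3 -m jog '[[-1,-0.4,1,0,0,0,0]]'| grep -E "posi|wrist"; python3 -m jog '[[-1,-0.4,1,0,0,0,0]]'| grep -E "posi|wrist"; python3 -m jog '[[-1,0,0,0,0,0,0]]'| grep -E "posi|wrist"
```

```text
position: [0.6402, -0.1279, 0.0365]
wrist_force: [1.0, -1.5, -0.6]
position: [0.6397, -0.1267, 0.0365]
wrist_force: [1.0, -1.6, 0.1]
position: [0.6393, -0.1257, 0.0365]
wrist_force: [-0.2, -2.7, -0.6]
position: [0.6389, -0.1247, 0.0365]
wrist_force: [1.1, -4.1, -1.0]
position: [0.639, -0.1248, 0.0366]
wrist_force: [1.4, -1.4, -0.2]
```

```bash
python3 -m jog '[[-1,-0.4,1,0,0,0,0]]'| grep -E "posi|wrist"; python3 -m jog '[[-1,-0.4,1,0,0,0,0]]'| grep -E "posi|wrist"; python3 -m jog '[[-1,-0.4,1,0,0,0,0]]'| grep -E "posi|wrist"; python3 -m jog '[[-1,0,0,0,0,0,0]]'| grep -E "posi|wrist"
python3 - <<'E'
from station import eyes
import cv2
cv2.imwrite("pics/n4.png",eyes.get_image("scene")["image"])
E
```

```text
position: [0.6392, -0.1246, 0.0368]
wrist_force: [1.2, -5.1, 0.5]
position: [0.6396, -0.1243, 0.0371]
wrist_force: [2.6, -6.6, -0.4]
position: [0.6399, -0.1241, 0.0374]
wrist_force: [3.3, -7.9, 0.1]
position: [0.64, -0.124, 0.0376]
wrist_force: [2.4, -6.8, 0.5]
```

Motion has stopped and force has risen to about 8 N, so the basket is against the back stop. Now I back off, lift, and go around to the far side of the knob.

```bash
python3 -m jog '[[-1,0,0,0,0,0,0],[-1,3,-9,0,0,0,0],[-1,7,-19,0,0,0,0],[-1,0,0,37,0,0,0],[-1,0,0,37,0,0,0],[-1,0,0,37,0,0,0],[-1,0,0,37,0,0,0],[-1,0,0,37,0,0,0],[-1,0,0,37,0,0,0],[-1,0,0,0,0,0,0]]'; python3 -m jog '[[-1,-12.6,34,0,0,0,0],[-1,-12.6,34,0,0,0,0],[-1,-12.6,34,0,0,0,0],[-1,-12.6,34,0,0,0,0],[-1,-12.6,34,0,0,0,0],[-1,-12.6,34,0,0,0,0],[-1,-12.6,34,0,0,0,0],[-1,-12.6,34,0,0,0,0],[-1,-12.6,34,0,0,0,0],[-1,-12.6,34,0,0,0,0],[-1,0,0,0,0,0,0],[-1,0,0,0,0,0,0]]'
python3 - <<'E'
from h import *
from station import readout,eyes
import cv2
s=readout.get_state();p=np.array(s["position"]);d=p[:2]-[.5896,.0094];a=1.9228;c,t=np.cos(a),np.sin(a)
print("stand",d@[c,t],d@[-t,c],p[2],R.from_rotvec(s["ee_rot"]).as_matrix()[:,1:].round(3).tolist())
for f in("scene0","now"):
    m=(eyes.get_image("scene")["image"] if f=="now" else cv2.imread("pics/scene0.png")).astype(int)[200:265,270:330];b=(m[...,2]>m[...,0]+30)&(m[...,2]>55);y,x=np.where(b);print(f,b.sum(),x.mean()+270,y.mean()+200)
D=eyes.get_image("scene");Rc=R.from_rotvec(D["orientation"]).as_matrix();ex=np.array([c,t,0])
for k in(-.160,-.118):
    u=D["intrinsics"]@(Rc.T@(np.array([.5896,.0094,.038])+k*ex-D["eye"]));print(u[:2]/u[2])
E
```

```text
t: 8.03
position: [0.6514, -0.1505, 0.2675]
ee_rot: [3.086, 0.551, 0.02]
wrist_force: [1.1, -0.9, 0.9]
grip_width: 0.0006
finger_force: 0.0
t: 9.03
position: [0.5197, 0.1923, 0.2581]
ee_rot: [-3.091, -0.557, 0.004]
wrist_force: [0.9, -0.2, -0.5]
grip_width: 0.0005
finger_force: 0.0
stand 0.19576695615872836 0.002613335677858708 0.2580636068945442 [[0.349, -0.003], [-0.937, 0.0], [-0.001, -1.0]]
scene0 162 293.4938271604938 237.80864197530863
now 152 306.1776315789474 231.14473684210526
[287.19289968 240.80985614]
[299.42211042 234.2307579 ]
```

The handle moved by the equivalent of about 43 mm, so the portafilter is home. Now I descend behind the knob and push towards the stand's -x.

```bash
python3 -m jog '[[-1,2,1,-32,0,0,0],[-1,0,0,-32,0,0,0],[-1,0,0,-32,0,0,0],[-1,0,0,-22,0,0,0],[-1,0,0,-10,0,0,0],[-1,0,0,0,0,0,0],[-1,2.8,-7.5,0,0,0,0],[-1,2.8,-7.5,0,0,0,0],[-1,2.8,-7.5,0,0,0,0],[-1,2.1,-5.6,0,0,0,0],[-1,2.1,-5.6,0,0,0,0]]'; python3 -m jog '[[-1,1.4,-3.8,0,0,0,0],[-1,1.4,-3.8,0,0,0,0],[-1,1.4,-3.8,0,0,0,0],[-1,1.4,-3.8,0,0,0,0]]'
python3 - <<'E'
from station import readout,eyes
import cv2
cv2.imwrite("pics/w3.png",cv2.resize(eyes.get_image("scene")["image"][120:250,270:430],None,fx=4.5,fy=4.5,interpolation=cv2.INTER_CUBIC))
E
```

```text
t: 10.05
position: [0.5374, 0.1566, 0.1317]
ee_rot: [3.093, 0.55, 0.004]
wrist_force: [-0.7, 1.1, -0.2]
grip_width: 0.0008
finger_force: 0.0
t: 10.38
position: [0.5404, 0.1478, 0.1329]
ee_rot: [-3.083, -0.542, 0.0]
wrist_force: [-8.9, 21.2, 23.8]
grip_width: 0.0006
finger_force: 15.5
```

View pics/w3.png

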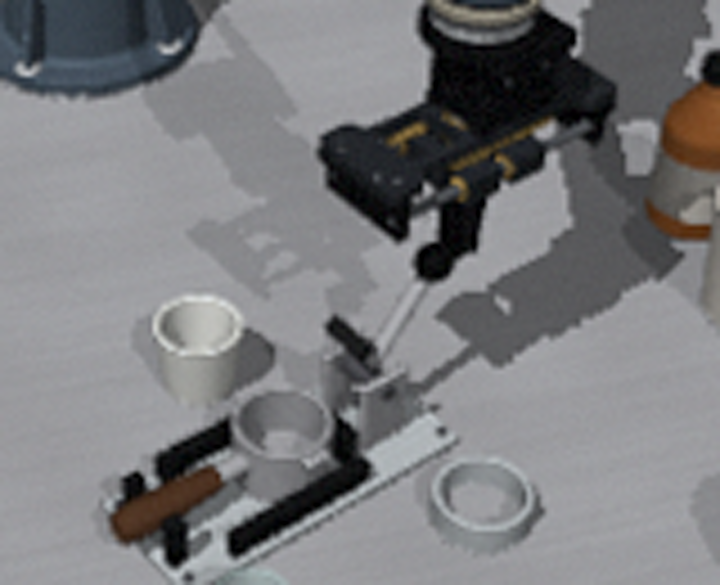

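The basket is against the stop at (345,430). The fingertip met the upper half of the knob at (435,262), and the lever is still open. I'll back off, go 16 mm lower, and push again, rising with the knob.

```bash
python3 -m jog '[[-1,-4,11,0,0,0,0],[-1,-4,11,0,0,0,0],[-1,0,0,0,0,0,0],[-1,0,0,-8,0,0,0],[-1,0,0,-8,0,0,0],[-1,0,0,0,0,0,0],[-1,2.1,-5.6,0,0,0,0],[-1,2.1,-5.6,0,0,0,0]]'| grep -E "posi|wrist"; python3 -m jog '[[-1,1.4,-3.8,0,0,0,0],[-1,1.4,-3.8,0,0,0,0]]'| grep -E "posi|wrist"; python3 -m jog '[[-1,1.4,-3.8,1,0,0,0],[-1,1.4,-3.8,1,0,0,0]]'| grep -E "posi|wrist"
```

```text
position: [0.538, 0.1526, 0.114]
wrist_force: [-4.5, 8.8, 7.0]
position: [0.5408, 0.1464, 0.1151]
wrist_force: [-2.6, 7.9, 6.3]
position: [0.5438, 0.139, 0.1177]
wrist_force: [-2.2, 6.2, 6.3]
```

```bash
python3 -m jog '[[-1,1.4,-3.8,1,0,0,0],[-1,1.4,-3.8,1,0,0,0],[-1,1.4,-3.8,1,0,0,0],[-1,1.4,-3.8,1,0,0,0]]'| grep -E "posi|wrist"; python3 -m jog '[[-1,1.4,-3.8,1,0,0,0],[-1,1.4,-3.8,1,0,0,0],[-1,1.4,-3.8,1,0,0,0],[-1,1.4,-3.8,0,0,0,0]]'| grep -E "posi|wrist";  python3 -m jog '[[-1,1.4,-3.8,0,0,0,0],[-1,1.4,-3.8,0,0,0,0],[-1,0,0,0,0,0,0]]'| grep -E "posi|wrist"
cat > k.py <<'E'
from h import *
from station import eyes,readout
import cv2
D=eyes.get_image("scene");Rc=R.from_rotvec(D["orientation"]).as_matrix();a=1.9228;ex=np.array([np.cos(a),np.sin(a),0])
g=cv2.cvtColor(D["image"],cv2.COLOR_BGR2GRAY)
for n,x,z in(("open",.13,.129),("up",.072,.150),("shut",.034,.142)):
    u=D["intrinsics"]@(Rc.T@(np.array([.5896,.0094,z])+x*ex-D["eye"]));u=u[:2]/u[2];i,j=u.round().astype(int);print(n,u.round(1),g[j-2:j+3,i-2:i+3].mean())
s=readout.get_state();print(s["t"],(np.array(s["position"][:2])-[.5896,.0094])@ex[:2],s["wrist_force"])
E
python3 k.py
```

```text
position: [0.5498, 0.122, 0.1209]
wrist_force: [-0.8, 1.6, 1.9]
position: [0.5551, 0.1068, 0.1235]
wrist_force: [-0.1, -0.2, 0.2]
position: [0.558, 0.0991, 0.1234]
wrist_force: [0.5, -0.2, 0.1]
open [366.3 177.7] 158.16
up [351.9 179.8] 126.04
shut [341.6 187. ] 22.36
12.4 0.09549199476469394 [ 0.08375419  0.30085194 -0.42926519]
```

Contact force has dropped to zero and the knob's shut position is dark, so the lever snapped over. I'll back away and verify.

```bash
python3 -m jog '[[-1,-4,11,0,0,0,0],[-1,-9,25,0,0,0,0],[-1,-13,36,0,0,0,0],[-1,-13,36,0,0,0,0],[-1,0,0,35,0,0,0],[-1,0,0,35,0,0,0],[-1,0,0,35,0,0,0],[-1,0,0,0,0,0,0],[-1,0,0,0,0,0,0],[-1,0,0,0,0,0,0]]'| grep -E "posi|wrist"; python3 k.py; python3 - <<'E'
from h import *
import cv2
from station import eyes
D=eyes.get_image("scene");I=D["image"];cv2.imwrite("pics/end.png",I)
# black knob blob near the shut position, brown handle centroid
g=cv2.cvtColor(I,cv2.COLOR_BGR2GRAY)[172:205,325:380]
c=cv2.connectedComponentsWithStats((g<45).astype(np.uint8))
for s,k in zip(c[2][1:],c[3][1:]):
    if s[4]>10:print("dark",s[4],k+[325,172])
m=I.astype(int)[200:265,270:330];b=(m[...,2]>m[...,0]+30)&(m[...,2]>55);y,x=np.where(b);print("handle",b.sum(),x.mean()+270,y.mean()+200)
# lever angles projected
Rc=R.from_rotvec(D["orientation"]).as_matrix();a=1.9228;ex=np.array([np.cos(a),np.sin(a),0])
for q in(1.0,1.06,1.13,1.2):
    th=np.radians(40)-q;u=D["intrinsics"]@(Rc.T@(np.array([.5896,.0094,.06+.09*np.cos(th)])+(.072+.09*np.sin(th))*ex-D["eye"]));print(q,u[:2]/u[2])
E
```

```text
position: [0.5175, 0.2085, 0.2281]
wrist_force: [-0.2, -0.3, 0.4]
open [366.3 177.7] 156.48
up [351.9 179.8] 154.56
shut [341.6 187. ] 21.48
13.2833 0.21162260329012117 [-0.18122854 -0.72601668 -0.23581842]
dark 58 [342.20689655 187.67241379]
handle 151 306.17218543046357 231.20529801324503
1.0 [344.71142119 184.46005655]
1.06 [343.31259402 185.60331668]
1.13 [341.71222537 187.01860986]
1.2 [340.15491741 188.51391027]
```

The knob is at (342.2,187.7), where the prediction for 1.13 rad is (341.7,187.0). The handle hasn't moved and the robot is clear, so I'm handing in.

```bash
python3 -c "from station import r; print(r.hand_in())"
```

```text
the job is handed in; nothing more can be done
None
```

The job is handed in: by camera and force checks, the portafilter is home against the back stop and the clamp lever has snapped shut on its rim at about 1.13 rad. The arm is clear of everything, and the verdict was not returned.

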